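# Set and lock the fixation-target carriage on an eye-test bench

## Task

Set the fixation-target carriage on the eye-test bench to the marked test distance: turn its T-handle clamp anticlockwise (seen from above) all the way to its open stop, slide the carriage along the rail until its steel pointer is lined up with the steel fin of the index slider, then turn the T-handle clockwise until it is fully tight again, so that the carriage stays locked there. The handle turns further than one twist of the wrist allows, so you will need to let go and take a second grip on it each way. Leave the index slider and the things lying about where they are, and let go of everything at the end.

Things in the scene. Friction and masses are not known exactly. Their poses are not given: they have to be found in the camera images.
- bench: fixed optical bench on the table: grey base plate 140 x 480 x 12 mm with an aluminium rail 40 mm wide along it, top of the rail 36 mm above the table. Origin: centre of the underside; its y axis runs along the rail, its +x side (away from the robot) carries a white scale strip and the index slider. It turns up to 0.45 rad from facing the robot squarely.
- carriage (a joint): position (m) of the carriage along the bench's y axis, -0.13 to 0.13; 0 at the bench's middle. The carriage: dark steel saddle over the rail, 180 mm long (along it), 64 mm wide, top 59 mm above the table; T-handle clamp on its -y half, white upright target plate on its +y half. Slides with about 2 N when the clamp is open, held fast when tight.
- pointer_tip (a point): tip of the carriage's pointer: a steel finger 5 mm wide that sticks out 16 mm from the middle of the saddle's +x side; the point is 55 mm above the table at the pointer's end, 48 mm from the rail's centre line. Axes as the bench's.
- plate_top (a point): middle of the top edge of the white target plate with black rings: plate 64 mm wide (across the rail), 14 mm thick (along the rail), 100 mm tall, its top edge 159 mm above the table; it can be pinched from above across its thickness to slide the carriage. It stands 57 mm to the +y side of the pointer. Axes as the bench's.
- clamp_grip (a point): centre of the clamp's T-handle bar: black bar 74 mm long (along this point's x axis), 16 mm wide (its y axis), 28 mm tall, on an upright steel stem; this point is 99 mm above the table, 55 mm to the -y side of the pointer, over the rail's centre line. The bar's top is 113 mm above the table, its underside 85 mm. Grip it across its width from above.
- clamp (a joint): angle (rad) of the clamp's T-handle: 0 fully tight (bar across the rail), 2.6 open stop; grows anticlockwise seen from above. Turning needs about 0.2 N m; the brake shoe bears on the rail below about 1.6 rad.
- index (a joint): position (m) of the index slider along the bench's y axis, measured as the carriage's: pointer and fin are in line when joint carriage equals joint index.
- index_tip (a point): top of the index slider's steel fin: fin 5 mm wide (along the rail), 14 mm deep, top 55 mm above the table, standing on a black block 18 x 34 x 16 mm on the white scale strip, 59 mm from the rail's centre line. It is stiff to move. Axes as the bench's. The pointer passes it with 4 mm to spare.
- saline: bystander: closed white upright bottle 54 mm across, 150 mm tall, on the robot's side of the bench. Origin at its underside.
- occluder: bystander: black eye-cover paddle lying flat beyond the bench's right-hand end, 180 mm long, 8 mm thick.
- prisms: bystander: stepped clear prism bar 180 x 42 mm, up to 31 mm tall, lying beyond the bench.
- torch: bystander: dark pen torch 130 mm long, 28 mm thick, lying beyond the bench.
- frame_case: bystander: black spectacle case 160 x 75 x 46 mm, to the right.
- pot: bystander: white ceramic cup 72 mm across, 85 mm tall, to the left.

How it is judged:
On the way, in this order (a step that is already met when the one before it is completed fails the run):
1. the clamp's T-handle is turned to its open stop (to within 0.3 rad) (value of joint clamp above 2.3 rad), for 0.1 s.
2. with the clamp open, the carriage is slid until pointer and fin are in line within 5 mm (value of joint clamp above 2 rad and y of pointer_tip in the frame of index_tip between -0.005 and 0.005 m), for 0.2 s.
At the end, for the whole second after the job is handed in: The clamp is tight (T-handle within 0.3 rad of its tight stop), the carriage's pointer is in line with the index slider's fin within 5 mm along the rail, and carriage and handle are at rest (value of joint clamp below 0.3 rad and y of pointer_tip in the frame of index_tip between -0.005 and 0.005 m and velocity of joint carriage between -0.01 and 0.01 m/s and velocity of joint clamp between -0.1 and 0.1 rad/s); the robot touches nothing.
It fails at once if the carriage is forced more than 12 mm along the rail while the clamp is still tight (handle below 0.6 rad) and away from the index (value of joint clamp below 0.6 rad and distance of pointer_tip from where it was at the start of the episode above 0.012 m and (y of pointer_tip in the frame of index_tip above 0.012 m or y of pointer_tip in the frame of index_tip below -0.012 m)).
It fails at once if the index slider is shifted by more than 4 mm (distance of index_tip from where it was at the start of the episode above 0.004 m).
It fails at once if a bystander (bottle, paddle, prism bar, torch, case or cup) is moved by more than 30 mm (distance of any of saline, occluder, prisms, torch, frame_case, pot from where it was at the start of the episode above 0.03 m).
It also fails if it takes over 72 s, if anything falls off the work surface, if the arm or the gripper's body presses on something with over 40 N, if the wrist force passes 120 N, or if a joint passes its speed limit or range.

## Robot

A 6-joint arm with a two-finger parallel gripper is mounted at the origin on the work surface. World frame = base frame: x ahead of the robot, y to its left, z up, the work surface at z = 0. Lengths are in m, angles in rad, forces in N, time in s.
With the tool pointing down it reaches from about 0.275 to 0.875 m from the base axis. Payload 12.5 kg.
Tool frame: the origin (TCP) lies on the centre line of the jaws, within the pads' length; the fingertips stand 19 mm ahead of it and the grasp point (between the pads) is the TCP (ctrl.tip_extent is the distance from the TCP to the fingertips, in m); z points along the fingers, y is the line along which they close (so a half turn about z gives the same grasp; the last joint's range is limited). The gripper opens to 85 mm and grips with 20 to 120 N. Pads are 22 mm wide; open, the fingers measure 114 mm over their backs; the gripper's body (76 mm by 85 mm) begins 54 mm behind the grasp point. The pads swing forward as they close: fully open they stand 13 mm farther back than shut.
Start: joints at [1.167, 0.351, 1.652, -0, 1.139, -0.085], TCP at [0.172, 0.522, 0.25] pointing down, gripper open.
Joint ranges: [-2.75, 2.75], [-0.79, 2.1], [0.01, 2.65], [-1.57, 4.71], [0.07, 3.14], [-2.87, 2.87]. Speed limits (rad/s): [2.22, 2.22, 2.79, 3.14, 3.14, 3.14].

## Interface

Orientations are given as [roll, pitch, yaw] about the fixed x, y, z axes, in that order (R = Rz(yaw) Ry(pitch) Rx(roll)).
In Python, from cell import ctrl gives the robot as it stands.
- The arm moves only by the tool play_rows, never from a script. Its argument "rows" is text: rows parted by semicolons, each of 4 numbers parted by spaces: the shift along the world's x, y, z normalised to -1 to 1, where 1 is 0.5 m, then the turn about the world's z normalised to -1 to 1, where 1 is 120 degrees. A call has 1 to 20 rows; each row is the pose to reach, as a shift and turn from the pose commanded when the call began; what a row does not reach only later rows make up. A row lasts 1/12 s, in which the tool goes at most 41.7 mm and 7.16 degrees, less where a joint would pass 70% of its speed; a pose out of reach is approached as far as the arm can. A call with a number of a shift or a turn outside -1 to 1 is refused whole. A call with a gripper value outside its range is refused whole. "jaw" is the opening, from 0 (shut) to 1 (fully open), set as the call begins (left out, the last holds). The fingers move at their own pace and stop on an object; "squeeze" is the grip in N (left out, the last holds). Time passes only in rows, so rows that repeat a pose let the fingers close. It gives the time, the measured TCP pose, the force, the opening and the grip force at its end, in the units of the state.
- ctrl.observe(): the state, without advancing time (a new reading comes with each control period).
- ctrl.camera(name): name is "side" or "top"; returns the picture (420x560x3 uint8, red, green, blue); there is no depth.
- ctrl.get_calibration(name): a dict with "K" (3x3 intrinsics, pixels), "world_from_camera" (4x4, takes a point from camera to world coordinates). Camera axes: x right, y up, looking along -z (the intrinsics and any distortion apply to the point x, -y, -z); pixel columns grow to the right and rows downward; lengths in m; the calibration is good to about 2 mm. A picture is of the moment at which its call begins. get_calibration takes no time and is no camera call.
- ctrl.job_done(): hands the job in; it is judged then, once.
The state is a dict: "t": time; "qpos": joint angles; "qvel": joint speeds; "effort": joint torques, N m; "position": TCP position; "orientation": TCP orientation; "force": force on the tool from outside, world axes, zero at the start; "ft_torque": the same for the moment, N m; "finger_gap": finger opening in m; "gripper_force": force on a finger pad.
Only numpy, scipy, OpenCV 4.12 (cv2) and the standard library are available. Lean on these libraries where they do the work, as an engineer would, in place of code of your own. Each camera call takes 0.05 s, during which the arm holds its last target. There are 200 camera calls.

## Working session

There is one attempt and no reset: what is moved stays moved. The work goes in short steps, Python scripts to look and compute and a tool call to move; the robot and the scene stay as the last step left them, time stands still between calls to the robot, and variables do not carry over. Pictures are saved under pics/ and viewed, at most 10 in all, crops included, and the job is handed in when it is done.

Besides the shell and the picture viewer there is one more tool, called after "Emit:" as name(argument=value, ...) on one line, values as JSON. play_rows: Moves the arm, as the interface text tells. Its arguments: {"type":"object","properties":{"rows":{"type":"string"},"jaw":{"type":"number"},"squeeze":{"type":"number"}},"required":["rows"]}

```bash
mkdir -p pics; cat > h.py <<'E'
import numpy as np, cv2
from cell import ctrl
def proj(cam,P):
    c=ctrl.get_calibration(cam);K=np.array(c["K"]);T=np.linalg.inv(np.array(c["world_from_camera"]))
    p=T[:3,:3]@np.array(P,float)+T[:3,3];p=np.array([p[0],-p[1],-p[2]]);q=K@p
    return q[:2]/q[2]
def unproj(cam,u,v,z):
    c=ctrl.get_calibration(cam);K=np.array(c["K"]);T=np.array(c["world_from_camera"])
    d=np.linalg.inv(K)@[u,v,1];d=T[:3,:3]@[d[0],-d[1],-d[2]];o=T[:3,3]
    return o+d*(z-o[2])/d[2]
E
python3 - <<'E'
from h import *
for n in("top","side"):
    im=ctrl.camera(n)[:,:,::-1]; cv2.imwrite(f"pics/{n}0_raw.png",im)
    cv2.imwrite(f"pics/{n}0.png",cv2.resize(im,(800,600),interpolation=cv2.INTER_CUBIC))
    c=ctrl.get_calibration(n);print(n,c.keys(),np.round(c["K"],1).tolist(),np.round(c["world_from_camera"],3).tolist())
print(ctrl.observe())
E
```

```text
top dict_keys(['K', 'world_from_camera']) [[530.4, 0.0, 278.0], [0.0, 530.4, 207.7], [0.0, 0.0, 1.0]] [[-0.009, 0.997, -0.077, 0.476], [-1.0, -0.007, 0.024, -0.017], [0.023, 0.077, 0.997, 1.53], [0.0, 0.0, 0.0, 1.0]]
side dict_keys(['K', 'world_from_camera']) [[516.1, 0.0, 280.1], [0.0, 516.1, 198.4], [0.0, 0.0, 1.0]] [[0.719, 0.436, -0.541, -0.183], [-0.695, 0.449, -0.562, -0.847], [-0.002, 0.78, 0.626, 1.026], [0.0, 0.0, 0.0, 1.0]]
{'t': 0.1, 'qpos': array([ 1.16738491e+00,  3.51165731e-01,  1.65230601e+00,  9.63457478e-06,
        1.13911977e+00, -8.46265273e-02]), 'qvel': array([ 0.00023155, -0.00202233, -0.00158421, -0.0019662 , -0.00093289,
       -0.00083509]), 'effort': array([-1.20263694e-04, -5.06827354e+01, -2.91880399e+01, -1.28000543e-04,
        2.51781719e-03,  8.76818746e-06]), 'position': array([0.17226307, 0.52205553, 0.24984192]), 'orientation': array([-3.14059811e+00, -9.31442073e-05,  2.82280368e+00]), 'force': array([-0.83945462, -0.11854696, -0.35469655]), 'ft_torque': array([ 0.02181564,  0.00454354, -0.02341908]), 'gripper_force': 0.0, 'finger_gap': 0.08546251199858268}
```

View pics/top0.png

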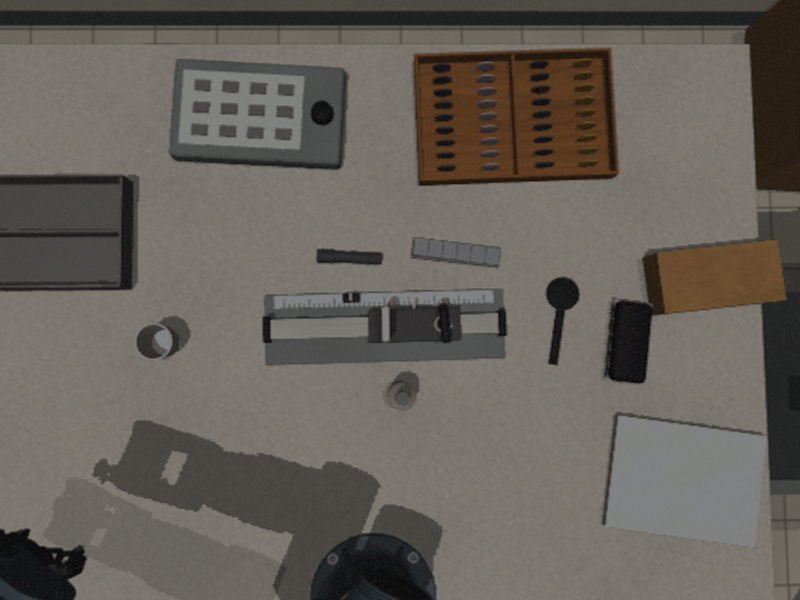

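View pics/side0.png

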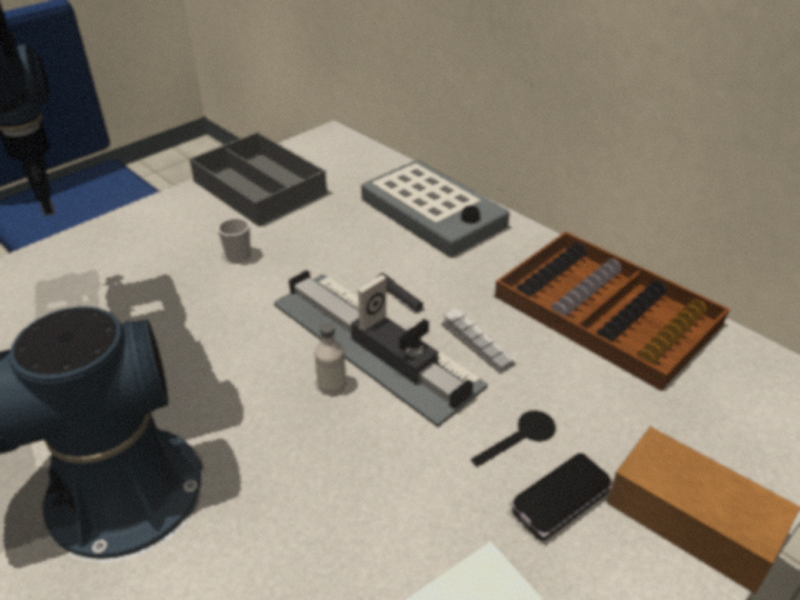

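The top view shows the bench at about (265-505, 290-365), the plate at (386, 323), the handle at (445, 322) and the index block at (351, 297). I'll enlarge that area.

```bash
python3 - <<'E'
from h import *
# average several frames for noise
im=np.mean([ctrl.camera("top") for _ in range(4)],0).astype(np.uint8)[:,:,::-1]
cv2.imwrite("pics/topavg.png",im)
c=im[196:260,180:360]; c=cv2.convertScaleAbs(cv2.resize(c,None,fx=4.4,fy=4.4,interpolation=cv2.INTER_CUBIC),alpha=1.8)
cv2.imwrite("pics/topc.png",c)
E
```

```text
(no output)
```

View pics/topc.png

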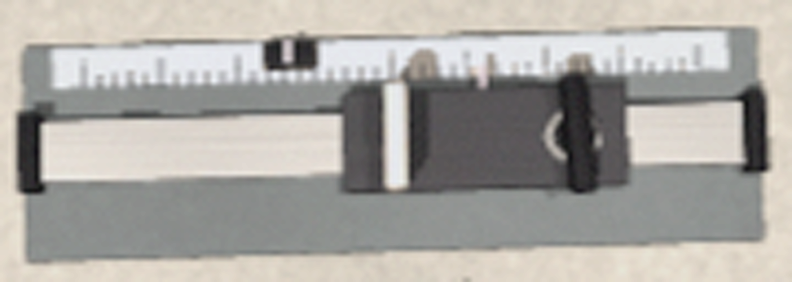

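The crop shows the base plate corners at about (27,46), (756,28), (762,240), (27,262), the fin at (288,50), the pointer at (483,72) and the bar at (577,72)-(584,190).

```bash
python3 - <<'E'
from h import *
def U(x,y,z): return unproj("top",180+(x+.5)/4.4-.5,196+(y+.5)/4.4-.5,z)
C=[U(27,46,.012),U(756,28,.012),U(762,240,.012),U(27,262,.012)]
for c in C: print(c.round(4))
print("sides",[np.linalg.norm(C[i]-C[(i+1)%4]).round(4) for i in range(4)])
o=np.mean(C,0); yd=(C[0]+C[3]-C[1]-C[2])[:2]; yaw=np.arctan2(-yd[0],yd[1]); print("o",o,"yaw",yaw)
R=np.array([[np.cos(yaw),-np.sin(yaw)],[np.sin(yaw),np.cos(yaw)]])
def B(n,p): print(n,p.round(4),"bench",(R.T@(p-o)[:2]).round(4))
B("fin",U(288,50,.055));B("ptr",U(483,72,.055));B("ptrend",U(483,55,.055));B("plate",U(397,134,.159))
B("bar",U(580.5,131,.113));B("barA",U(577,72,.113));B("barB",U(584,190,.113))
B("saline?",unproj("top",402*.7,393*.7,.15));
E
```

```text
[0.5996 0.2106 0.012 ]
[ 0.6081 -0.2653  0.012 ]
[ 0.4696 -0.2665  0.012 ]
[0.4597 0.2099 0.012 ]
sides [np.float64(0.4759), np.float64(0.1385), np.float64(0.4765), np.float64(0.1399)]
o [ 0.53425638 -0.02780774  0.012     ] yaw 0.019365258736450484
fin [0.5924 0.0395 0.055 ] bench [0.0594 0.0661]
ptr [ 0.5776 -0.084   0.055 ] bench [ 0.0422 -0.057 ]
ptrend [ 0.5884 -0.0841  0.055 ] bench [ 0.053  -0.0573]
plate [ 0.5343 -0.0283  0.159 ] bench [ 0.     -0.0005]
bar [ 0.5372 -0.1403  0.113 ] bench [ 0.0007 -0.1126]
barA [ 0.5732 -0.1387  0.113 ] bench [ 0.0368 -0.1116]
barB [ 0.5013 -0.142   0.113 ] bench [-0.0352 -0.1135]
saline? [ 0.4076 -0.0573  0.15  ] bench [-0.1272 -0.027 ]
```

Everything agrees with the given sizes: plate 57 mm on the +y side of the pointer, bar 55 mm on the -y side. The carriage has to move about +123 mm along the rail. I'll go to above the T-handle, turning the wrist back so the whole sweep is ahead of it.

Emit:
play_rows(rows="0.36 -0.66 0 -0.66;0.36 -0.66 0 -0.66;0.36 -0.66 0 -0.66;0.36 -0.66 0 -0.66;0.36 -0.66 0 -0.66;0.36 -0.66 0 -0.66;0.36 -0.66 0 -0.66;0.36 -0.66 0 -0.66;0.36 -0.66 0 -0.66;0.36 -0.66 0 -0.66;0.36 -0.66 0 -0.66;0.36 -0.66 0 -0.66;0.36 -0.66 0 -0.66;0.36 -0.66 0 -0.66;0.36 -0.66 0 -0.66", jaw=0.6)

```text
t: 1.55
position: [0.3521, 0.1927, 0.2503]
orientation: [-3.142, 0.0, 1.445]
force: [-0.1, -0.0, 1.0]
finger_gap: 0.0512
gripper_force: 0.0
```

Emit:
play_rows(rows="0.368 -0.664 0 -0.675;0.368 -0.664 0 -0.675;0.368 -0.664 0 -0.675;0.368 -0.664 0 -0.675;0.368 -0.664 0 -0.675;0.368 -0.664 0 -0.675;0.368 -0.664 0 -0.675;0.368 -0.664 0 -0.675;0.368 -0.664 0 -0.675;0.368 -0.664 0 -0.675;0.368 -0.664 0 -0.675;0.368 -0.664 0 -0.675;0.368 -0.664 0 -0.675;0.368 -0.664 0 -0.675;0.368 -0.664 0 -0.675;0.368 -0.664 0 -0.675")

```text
t: 2.88
position: [0.5364, -0.1394, 0.2503]
orientation: [3.142, -0.0, 0.029]
force: [0.6, -0.7, 1.3]
finger_gap: 0.0509
gripper_force: 0.0
```

Emit:
play_rows(rows="0 0 -0.08 0;0 0 -0.14 0;0 0 -0.2 0;0 0 -0.25 0;0 0 -0.28 0;0 0 -0.3 0;0 0 -0.3 0;0 0 -0.3 0")

```text
t: 3.55
position: [0.5366, -0.1397, 0.1007]
orientation: [3.141, -0.0, 0.027]
force: [0.2, 0.8, 0.3]
finger_gap: 0.0511
gripper_force: 0.0
```

Emit:
play_rows(rows="0 0 0 0;0 0 0 0;0 0 0 0;0 0 0 0;0 0 0 0;0 0 0 0;0 0 0 0;0 0 0 0", jaw=0, squeeze=60)

```text
t: 4.22
position: [0.5369, -0.1399, 0.1015]
orientation: [3.141, -0.002, 0.027]
force: [-1.7, 0.6, 6.5]
finger_gap: 0.0154
gripper_force: 57.4
```

Gripped (gap about 15-16 mm, low side force). I'll turn anticlockwise in gentle increments first.

Emit:
play_rows(rows="0 0 0 0.04;0 0 0 0.08;0 0 0 0.12;0 0 0 0.16;0 0 0 0.2;0 0 0 0.24;0 0 0 0.28;0 0 0 0.3;0 0 0 0.3;0 0 0 0.3")

```text
t: 5.05
position: [0.5364, -0.1397, 0.1015]
orientation: [3.141, -0.0, 0.656]
force: [-5.1, 2.0, 9.0]
finger_gap: 0.0151
gripper_force: 60.0
```

Emit:
play_rows(rows="0 0 0 0.05;0 0 0 0.1;0 0 0 0.15;0 0 0 0.2;0 0 0 0.25;0 0 0 0.3;0 0 0 0.35;0 0 0 0.4;0 0 0 0.45;0 0 0 0.5;0 0 0 0.5;0 0 0 0.5")

```text
t: 6.05
position: [0.5332, -0.1395, 0.1013]
orientation: [-3.134, -0.002, 1.703]
force: [-24.7, -0.7, 24.5]
finger_gap: 0.0153
gripper_force: 62.2
```

```bash
python3 -c "
from h import *
s=ctrl.observe();print(s['qpos'].round(3),s['ft_torque'].round(2),s['force'].round(1))"
```

```text
[-0.34   0.553  1.76  -0.002  0.835 -0.471] [0.15 3.88 0.07] [-24.7  -0.7  24.5]
```

The side force suggests the stem sits about 3 mm nearer in x than my estimate. I'll relax towards it and see.

Emit:
play_rows(rows="-0.004 0 0.002 0;-0.008 0 0.003 0;-0.008 0 0.003 0;-0.008 0 0.003 0")

```text
t: 6.38
position: [0.5326, -0.1395, 0.1016]
orientation: [3.141, -0.0, 1.702]
force: [4.6, 1.8, -8.0]
finger_gap: 0.015
gripper_force: 60.0
```

Emit:
play_rows(rows="0 0 0 0.05;0 0 0 0.1;0 0 0 0.15;0 0 0 0.2;0 0 0 0.25;0 0 0 0.3;0 0 0 0.35;0 0 0 0.39;0 0 0 0.39;0 0 0 0.39")

```text
t: 7.22
position: [0.5302, -0.1396, 0.1015]
orientation: [-3.139, -0.005, 2.52]
force: [-12.6, -0.9, 3.0]
finger_gap: 0.0156
gripper_force: 61.9
```

```bash
python3 -c "
from h import *
s=ctrl.observe();print(s['qpos'].round(3),s['ft_torque'].round(2),s['force'].round(1))"
```

```text
[-0.342  0.548  1.769 -0.002  0.83  -1.29 ] [-0.19  1.82  0.06] [-12.6  -0.9   3. ]
```

Emit:
play_rows(rows="-0.003 0 0 0.03;-0.003 0 0 0.06;-0.003 0 0 0.06;-0.003 0 0 0.06")

```text
t: 7.55
position: [0.53, -0.1397, 0.1016]
orientation: [-3.141, -0.002, 2.641]
force: [-6.8, -0.7, -2.8]
finger_gap: 0.0151
gripper_force: 61.9
```

```bash
python3 - <<'E'
from h import *
s=ctrl.observe();print(s['qpos'].round(3),s['ft_torque'].round(2),s['force'].round(1))
a=cv2.convertScaleAbs(cv2.resize(ctrl.camera("top")[190:270,180:360,::-1],None,fx=4.4,fy=4.4,interpolation=cv2.INTER_CUBIC),alpha=1.8)
b=ctrl.camera("side")[:,:,::-1]
p=proj("side",[.53,-.14,.09]);print(p);u,v=p.astype(int)
b=cv2.convertScaleAbs(cv2.resize(b[v-30:v+20,u-66:u+66],(792,300),interpolation=cv2.INTER_CUBIC),alpha=1.8)
cv2.imwrite("pics/c2.png",np.vstack([a[:300,:792],b]))
E
```

```text
[-0.343  0.547  1.772  0.     0.825 -1.413] [-0.23  0.9  -1.2 ] [-6.8 -0.7 -2.8]
[289.00492957 236.85821452]
```

View pics/c2.png

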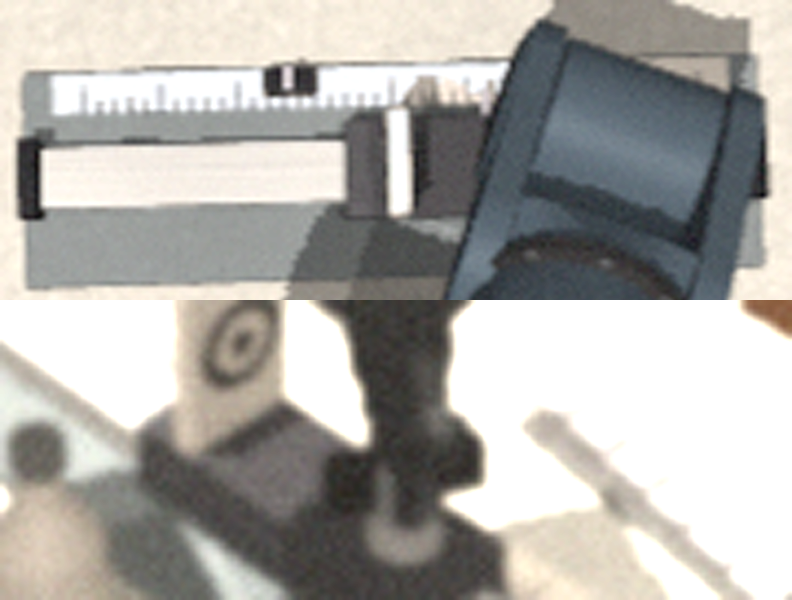

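The bar is at its stop: wrist torque rose to 1.2 N m at yaw 2.64, and the side view shows it gripped and turned. Now I'll slide the carriage by the handle.

Emit:
play_rows(rows="0 0.01 0 -0.01;0 0.03 0 -0.01;-0.001 0.05 0 -0.01;-0.001 0.07 0 -0.01;-0.002 0.09 0 -0.01;-0.002 0.11 0 -0.01;-0.003 0.13 0 -0.01;-0.003 0.15 0 -0.01;-0.003 0.17 0 -0.01;-0.004 0.19 0 -0.01;-0.004 0.21 0 -0.01;-0.005 0.23 0 -0.01;-0.005 0.24 0 -0.01;-0.005 0.246 0 -0.01;-0.005 0.246 0 -0.01;-0.005 0.246 0 -0.01")

```text
t: 8.98
position: [0.5277, -0.0161, 0.1016]
orientation: [-3.141, -0.002, 2.623]
force: [-6.2, 1.9, -2.6]
finger_gap: 0.0151
gripper_force: 60.6
```

```bash
python3 - <<'E'
from h import *
s=ctrl.observe();print(s['qpos'].round(3),s['ft_torque'].round(2),s['force'].round(1))
a=np.mean([ctrl.camera("top") for _ in range(4)],0).astype(np.uint8)[195:265,180:360,::-1]
a=cv2.convertScaleAbs(cv2.resize(a,None,fx=4.4,fy=4.4,interpolation=cv2.INTER_CUBIC),alpha=1.8)
b=np.mean([ctrl.camera("side") for _ in range(4)],0).astype(np.uint8)[:,:,::-1]
p=proj("side",[.59,.04,.055]);u,v=p.astype(int);print(u,v)
b=cv2.convertScaleAbs(cv2.resize(b[v-25:v+23,u-66:u+66],(792,288),interpolation=cv2.INTER_CUBIC),alpha=1.8)
cv2.imwrite("pics/c3.png",np.vstack([a[:,:792],b]))
E
```

```text
[-1.190e-01  5.180e-01  1.825e+00  1.000e-03  8.000e-01 -1.172e+00] [ 0.21  0.97 -0.45] [-6.2  1.9 -2.6]
260 205
```

View pics/c3.png

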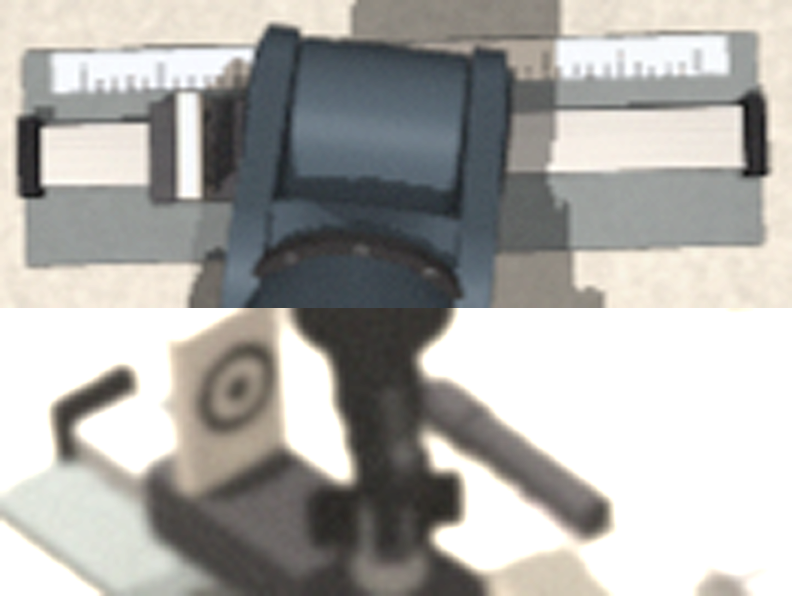

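The arm hides the fin in both views. I'll let go, lift and move aside to check the alignment and the handle angle.

Emit:
play_rows(rows="0 0 0 0;0 0 0 0;0 0 0 0;0 0 0 0;0 0 0.06 0;0 0 0.12 0;0 0 0.2 0;0 0 0.28 0;0 0 0.3 0;0 -0.08 0.3 0;0 -0.16 0.3 0;0 -0.24 0.3 0;0 -0.32 0.3 0;0 -0.4 0.3 0;0 -0.48 0.3 0;0 -0.5 0.3 0;0 -0.5 0.3 0", jaw=0.6)

```text
t: 10.8
position: [0.5281, -0.2694, 0.2514]
orientation: [-3.141, 0.0, 2.621]
force: [-0.4, 0.3, -0.3]
finger_gap: 0.0513
gripper_force: 0.0
```

```bash
python3 - <<'E'
from h import *
a=np.mean([ctrl.camera("top") for _ in range(6)],0).astype(np.uint8)[:,:,::-1]
cv2.imwrite("pics/top4.png",a)
a=a[198:243,205:305]
a=cv2.convertScaleAbs(cv2.resize(a,None,fx=8,fy=8,interpolation=cv2.INTER_CUBIC),alpha=1.8)
cv2.imwrite("pics/c4.png",a)
E
```

```text
(no output)
```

View pics/c4.png

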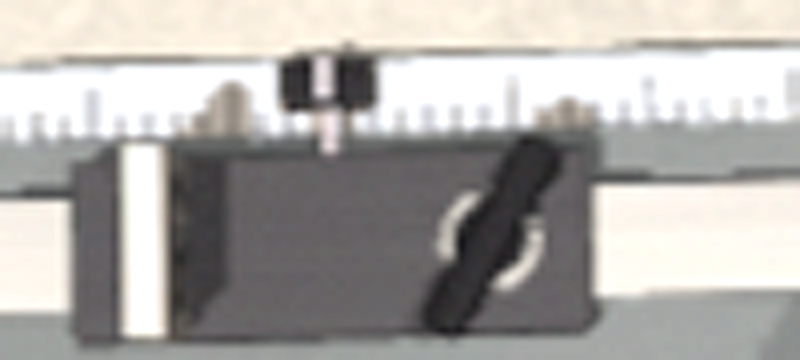

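The pointer (x≈330) is slightly right of the fin (x≈323), and the bar runs (540,150)-(447,320). I'll put numbers on it.

```bash
python3 - <<'E'
from h import *
a=cv2.imread("pics/top4.png").astype(float)
def U(x,y,z): return unproj("top",205+(x+.5)/8-.5,198+(y+.5)/8-.5,z)
yaw=.0194;R=np.array([[np.cos(yaw),-np.sin(yaw)],[np.sin(yaw),np.cos(yaw)]]);o=np.array([.53426,-.02781])
def B(n,p): print(n,p.round(4),"bench",(R.T@(p[:2]-o)).round(4))
B("fin",U(323,78,.055));B("ptr",U(330,135,.055))
B("barA",U(540,150,.113));B("barB",U(447,320,.113));B("bar",U(493,236,.113))
B("plate",U(143,238,.159))
d=(U(540,150,.113)-U(447,320,.113));print("ang",np.arctan2(d[1],d[0])%np.pi)
# subpixel: redness (pinkish steel) row profiles around fin / pointer
g=a.mean(2)
for r in range(204,219): print(r,g[r,239:254].round(0).astype(int))
E
```

```text
fin [0.5915 0.0398 0.055 ] bench [0.0585 0.0665]
ptr [0.5716 0.0375 0.055 ] bench [0.0386 0.0646]
barA [ 0.5623 -0.0348  0.113 ] bench [ 0.0279 -0.0075]
barB [ 0.5058 -0.0034  0.113 ] bench [-0.028  0.025]
bar [ 0.5336 -0.0189  0.113 ] bench [-0.0005  0.0089]
plate [0.532 0.094 0.159] bench [1.000e-04 1.218e-01]
ang 2.633888001835152
204 [135 135 118  94  94  90  85  86  79  69  77  84  86  87  92]
205 [104  78  60  43  44  93 116  83  39  40  41  39  52  93 114]
206 [111  41  30  27  24  99 126  86  26  27  29  29  56 113 142]
207 [115  41  31  30  29  99 125  87  25  32  29  30  45 112 146]
208 [115  41  32  31  30  99 124  86  28  31  32  33  44 111 147]
209 [114  42  30  31  32 102 128  89  30  33  34  34  45 110 147]
210 [119  58  35  34  34  59  73  56  26  30  35  36  45 111 146]
211 [128  76  31  40  40  54  67  75  64  32  55  57  83 129 146]
212 [143 118 110 134 118 100 113 123  97  73 114 124 114 133 147]
213 [146 124 121 147 131 108 121 132 101  77 123 135 118 133 147]
214 [129 109  95 113 103  84 109 128  96  70  95 108 103 106 116]
215 [ 77  69  64  68  63  54 103 118  79  58  64  68  68  68  71]
216 [ 54  54  55  55  53  49 102 118  77  55  55  55  56  55  52]
217 [45 46 45 46 47 46 63 69 54 48 49 50 50 51 51]
218 [54 54 55 54 55 54 52 54 54 54 54 54 55 55 55]
```

About 1.8 mm short, with the clamp at 2.61 rad, so it's open. I'll regrip the handle, nudge the carriage +2 mm and tighten.

Emit:
play_rows(rows="0.004 0.08 0 0;0.004 0.16 0 0;0.004 0.24 0 0;0.004 0.32 0 0;0.004 0.4 0 0;0.004 0.47 0 0;0.004 0.506 0 0;0.004 0.506 0 0;0.004 0.506 -0.07 0;0.004 0.506 -0.14 0;0.004 0.506 -0.2 0;0.004 0.506 -0.26 0;0.004 0.506 -0.3 0;0.004 0.506 -0.3 0;0.004 0.506 -0.3 0")

```text
t: 12.35
position: [0.5301, -0.0138, 0.1017]
orientation: [-3.141, -0.001, 2.624]
force: [1.1, 0.4, 0.1]
finger_gap: 0.0512
gripper_force: 0.0
```

Emit:
play_rows(rows="0 0 0 0;0 0 0 0;0 0 0 0;0 0 0 0;0 0 0 0;0 0 0 0;0 0.002 0 0;0 0.004 0 0;0 0.004 0 0;0 0.004 0 0;0 0.004 0 0", jaw=0)

```text
t: 13.27
position: [0.5306, -0.0118, 0.1033]
orientation: [3.141, 0.001, 2.624]
force: [-5.0, -1.3, 8.9]
finger_gap: 0.0149
gripper_force: 58.6
```

The regrip pulled the carriage a little too far, about 4 mm by my geometry. Correcting before tightening.

Emit:
play_rows(rows="0 -0.004 0.001 0;0 -0.008 0.002 0;0 -0.008 0.002 0;0 -0.008 0.002 0")

```text
t: 13.6
position: [0.5307, -0.016, 0.1033]
orientation: [3.141, 0.001, 2.624]
force: [-2.3, -1.3, 4.8]
finger_gap: 0.015
gripper_force: 59.6
```

Emit:
play_rows(rows="0 0 0 -0.05;0 0 0 -0.1;0 0 0 -0.15;0 0 0 -0.2;0 0 0 -0.25;0 0 0 -0.3;0 0 0 -0.35;0 0 0 -0.4;0 0 0 -0.4;0 0 0 -0.4")

```text
t: 14.43
position: [0.5308, -0.0159, 0.1033]
orientation: [3.141, 0.001, 1.789]
force: [-0.9, -1.0, 5.6]
finger_gap: 0.015
gripper_force: 59.8
```

Forces are low, still on the free part of the turn. I'll check the plate's shift against the previous picture numerically before braking.

```bash
python3 - <<'E'
from h import *
a=cv2.imread("pics/top4.png").astype(float).mean(2)
b=np.mean([ctrl.camera("top") for _ in range(6)],0).mean(2)
def c(g):
    p=g[219:237,216:230].mean(0);w=np.clip(p-75,0,None);return p.round(0).astype(int),(w*np.arange(216,230)).sum()/w.sum()
print(c(a),c(b))
l=lambda g:g[219:237,208:222].mean(0).round().astype(int)
print(l(a),l(b))
E
```

```text
(array([ 54,  54,  54,  51, 106, 144, 146, 146, 138, 101,  41,  35,  36,
        35]), np.float64(222.4387532815729)) (array([ 52,  52,  49,  98, 135, 139, 140, 135, 103,  40,  31,  33,  31,
        27]), np.float64(221.5479024972476))
[122 121 121 121 121 100  61  55  54  54  54  51 106 144] [116 116 116 115  98  64  52  52  52  52  49  98 135 139]
```

The carriage moved +2.3 mm, so it's aligned within about 0.5 mm. Tightening.

Emit:
play_rows(rows="0 0 0 -0.05;0 0 0 -0.1;0 0 0 -0.15;0 0 0 -0.2;0 0 0 -0.25;0 0 0 -0.3;0 0 0 -0.35;0 0 0 -0.4;0 0 0 -0.45;0 0 0 -0.5;0 0 0 -0.55;0 0 0 -0.6;0 0 0 -0.65;0 0 0 -0.7;0 0 0 -0.74;0 0 0 -0.78;0 0 0 -0.8;0 0 0 -0.8")

```text
t: 16.23
position: [0.531, -0.0159, 0.1033]
orientation: [3.141, -0.002, 0.112]
force: [1.2, -2.4, 5.4]
finger_gap: 0.0152
gripper_force: 59.8
```

Emit:
play_rows(rows="0 0 0 -0.02;0 0 0 -0.04;0 0 0 -0.06;0 0 0 -0.06;0 0 0 -0.06")

```text
t: 16.65
position: [0.531, -0.0159, 0.1033]
orientation: [3.14, -0.002, -0.008]
force: [1.2, -1.2, 5.6]
finger_gap: 0.015
gripper_force: 62.4
```

```bash
python3 -c "
from h import *
s=ctrl.observe();print(s['qpos'].round(3),s['ft_torque'].round(2),s['force'].round(1))"
```

```text
[-1.170e-01  5.180e-01  1.818e+00 -1.000e-03  8.030e-01  1.463e+00] [-0.22 -0.01  1.23] [ 1.2 -1.2  5.6]
```

The tight stop is reached (1.2 N m at yaw ≈ 0). Relaxing, releasing, lifting and moving aside.

Emit:
play_rows(rows="0 0 0 0.01;0 0 0 0.015;0 0 0 0.015;0 0 0 0.015")

```text
t: 16.98
position: [0.531, -0.0159, 0.1033]
orientation: [3.141, -0.002, 0.021]
force: [1.1, -1.3, 6.1]
finger_gap: 0.015
gripper_force: 59.8
```

Emit:
play_rows(rows="0 0 0 0;0 0 0 0;0 0 0 0;0 0 0 0;0 0 0.06 0;0 0 0.12 0;0 0 0.2 0;0 0 0.28 0;0 0 0.3 0;0 -0.08 0.3 0;0 -0.16 0.3 0;0 -0.24 0.3 0;0 -0.32 0.3 0;0 -0.4 0.3 0;0 -0.48 0.3 0;0 -0.5 0.3 0;0 -0.5 0.3 0", jaw=0.6)

```text
t: 18.4
position: [0.5298, -0.2682, 0.252]
orientation: [-3.141, 0.001, 0.014]
force: [0.8, -0.1, -0.0]
finger_gap: 0.0512
gripper_force: 0.0
```

```bash
python3 - <<'E'
from h import *
a=np.mean([ctrl.camera("top") for _ in range(6)],0).astype(np.uint8)[:,:,::-1]
g=a.astype(float).mean(2)
for n,r in(("fin",slice(206,210)),("ptr",slice(215,217))):
    p=g[r,243:249].mean(0);w=p-p.min();print(n,p.round(),(w*np.arange(243,249)).sum()/w.sum())
a=cv2.convertScaleAbs(cv2.resize(a[198:243,205:305],None,fx=8,fy=8,interpolation=cv2.INTER_CUBIC),alpha=1.8)
cv2.imwrite("pics/c5.png",a)
E
```

```text
fin [ 29. 100. 126.  87.  27.  31.] 244.9809490820921
ptr [ 56. 103. 129.  97.  57.  60.] 245.04540867810294
```

View pics/c5.png

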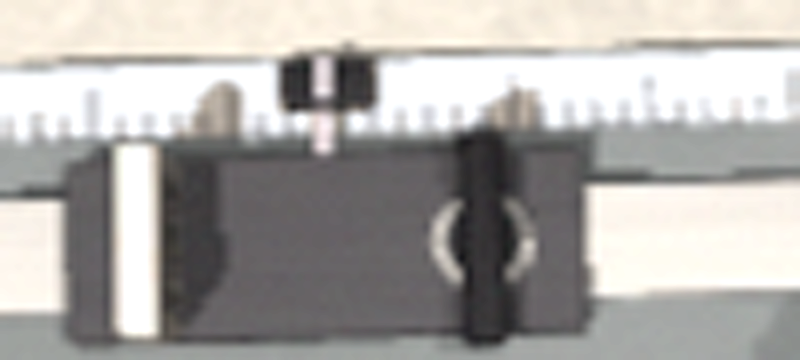

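The pointer (x≈323) lines up with the fin (x≈323), the bar lies across the rail, and the gripper is clear.

```bash
python3 -c "
from cell import ctrl
print(ctrl.job_done())"
```

```text
the job is handed in; nothing more can be done
None
```

I handed the job in after about 18 s: the clamp went to its open stop, the carriage pointer is lined up with the index fin to within about 1 mm in the last picture, and the clamp is tight again with the gripper clear; each turn took one grip rather than two, with a re-grip only between opening and tightening, and no verdict came back.

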